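# Find the loose damper blade and push it open

### The arm

A 6-joint arm with a two-finger parallel gripper is mounted at the origin on the work surface; the furniture and walls round the work are solid. World frame = base frame: x ahead of the robot, y to its left, z up, the work surface at z = 0. Lengths are in m, angles in rad, forces in N, time in s.
With the tool pointing down it reaches from about 0.275 to 0.825 m from the base axis. Payload 4.9 kg.
Tool frame: the origin (TCP) lies midway between the tips of the shut fingers; the grasp point (between the pads) lies 19 mm behind it (bot.grip_depth is the distance from the TCP to the grasp point, in m); z points along the fingers, y is the line along which they close (so a half turn about z gives the same grasp; the last joint's range is limited). The gripper opens to 85 mm and grips with 20 to 120 N. Pads are 22 mm wide; open, the fingers measure 114 mm over their backs; the gripper's body (76 mm by 85 mm) begins 54 mm behind the grasp point. The pads swing forward as they close: fully open they stand 13 mm farther back than shut.
Start: joints at [-1.342, 0.326, -0.193, 1.052, 0, 1.437], TCP at [0.195, -0.514, 0.231] pointing down, gripper open.
Joint ranges: [-2.65, 2.65], [-0.97, 1.79], [-1.3, 1.35], [-1.93, 2.1], [-1.47, 1.37], [-3.14, 3.14]. Speed limits (rad/s): [2.57, 2.57, 3.14, 3.14, 3.14, 3.14].

### API

Orientations are given as a unit quaternion [w, x, y, z].
In Python, from cell import bot gives the robot as it stands. Calls block until the motion is done:
- bot.move_pose(position, orientation): joint-space move of the TCP to a pose.
- bot.move_linear(position, speed=0.15, rotation=None, until_force=None): straight line of the TCP; rotation=None keeps the orientation; speed is the mean speed in m/s. With until_force (N) it stops when the force on the tool has changed by that much, and returns True; else False.
- bot.goto_joints(angles): joint-space move.
- bot.set_gripper(opening, grasp_force=None): opening from 0.0 (shut) to 1.0 (fully open); grasp_force is the grip in N (None keeps the last); returns when the fingers have stopped.
- bot.wait(seconds).
- bot.solve_ik(position, orientation): joint angles nearest the present ones, or None.
- bot.camera(name): name is "scene" or "top" or "wrist"; returns the picture (420x560x3 uint8, red, green, blue); there is no depth.
- bot.calibration(name): a dict with "mtx" (3x3 intrinsics, pixels), "extrinsics" (4x4, takes a point from world to camera coordinates); the wrist camera has in their place "hand_eye" (4x4, takes a point from camera to tool coordinates, whose origin is the TCP and whose axes are the flange's). Camera axes: x right, y down, z forward; pixel columns grow to the right and rows downward; lengths in m; the calibration is good to about 2 mm. A picture is of the moment at which its call begins: read the wrist's pose just before it. calibration takes no time and is no camera call.
A pose or a line that the arm cannot do raises bot.PlanningError and nothing moves.
- bot.close_job(): hands the job in; it is judged then, once.
Trained networks look in the newest picture that a camera, given by its name, has taken for a name from the list of things; names that differ only in an ending like _2 or _b are one class to them, and where a whole thing is asked for, a point or a joint stands for the part that bears it (a point fixed in the world has none). Each returns a list of dicts, best first, with "confidence" (0 to 1); they miss things now and then, are a little off and sometimes report something else, mostly with a low value. They report only what shows in the picture. A call takes as long as a camera call.
- bot.search_frame(camera, thing): "bbox" ([left, top, width, height] in pixels, round what is visible of it).
Readings, each from a call of its own:
- bot.read_clock(): time.
- bot.read_joint_positions(): joint angles.
- bot.read_joint_vel(): joint speeds.
- bot.read_joint_efforts(): joint torques, N m.
- bot.read_position(): TCP position.
- bot.read_tool_rot(): TCP orientation.
- bot.read_ft_force(): force on the tool from outside, world axes, zero at the start.
- bot.read_moment(): the same for the moment, N m.
- bot.read_gripper_width(): opening from 0.0 (shut) to 1.0 (fully open).
- bot.read_finger_force(): force on a finger pad.
Only numpy, scipy, OpenCV 4.12 (cv2) and the standard library are available. Lean on these libraries where they do the work, as an engineer would, in place of code of your own. Each camera call takes 0.05 s, during which the arm holds its last target. There are 200 camera calls.

### The job

One of the four blades of the air damper lying on the bench has worked loose on its shaft. Press gently on the blades' plain edges, not the rubber-sealed ones, to find the one that rocks, then push it open with the fingertips until it stands steeply on edge, at least 60 degrees, so that the clamp screws under it can be reached, and leave it standing so. Do not force a blade that holds firm, and do not grip, lift or disturb anything.

Things in the scene. Friction and masses are not known exactly. Their poses are not given: they have to be found in the camera images.
- damper: Galvanised casing of an air damper lying face up, too heavy to shift: 274 mm along its x (the way of the blade shafts), 200 mm along its y, rim 62 mm high; origin at the centre of the underside. Walls 12 mm thick; a closed post, 26 mm wide, hides the linkage in the middle (x = 0). On the -y wall a red-tipped hand lever locks the shafts, so firm blades do not move. Under the blades it is empty.
- bay_1 (a point): Middle of the blade at the damper's -x, +y corner, on its shaft axis, 52 mm above the bench. All four blades look alike: a flat metal strip 108 mm long (along damper x, as is the shaft), 81 mm wide, 4 mm thick, in an opening 112 mm long; its flat top is 2 mm above this point, 8 mm below the rim. A rounded rib runs along the shaft, 4 mm to each side, its top 5.5 mm above this point.
- bay_2 (a point): Middle of the blade at the -x, -y corner, on its shaft axis, like bay_1 and 82 mm from it. The +y edge of every blade carries a black rubber seal, 3 mm thick, that rests on top of the next blade (or on a ledge). The -y edge is plain and lies under the neighbour's seal (or a stop strip), so on the -y side the first 36 mm from the shaft are bare.
- bay_3 (a point): Middle of the blade at the +x, +y corner, on its shaft axis, like bay_1 and 138 mm from it. Owing to the overlap a blade can turn one way only: its plain (-y) edge down, its sealed (+y) edge up.
- bay_4 (a point): Middle of the blade at the +x, -y corner, on its shaft axis, like bay_1.
- loose_blade (a joint): Angle of the loose blade, whichever bay it is in (this varies and cannot be seen): 0 shut flat, growing as its plain edge goes down, 1.4 at its stop, nearly on edge. It is balanced, turns with light friction (0.014 N m, about 1 N at 15 mm from the shaft) and stays where it is left.
- screwdriver: Yellow screwdriver, 155 x 20 x 19 mm, lying loose on the robot's side of the damper; origin at the centre of the underside. To be left alone.
- capacitor: White run capacitor, an upright can 47 mm across and 94 mm high, standing loose near the damper's -x, -y corner; origin at the centre of the underside. To be left alone.

How it is judged:
By the outcome, as a careful person would: the job done as asked, in the order asked, and still so for the second after the job is handed in, with the robot touching nothing.
It also fails if it takes over 48 s, if anything falls off the work surface, if the arm or the gripper's body presses on something with over 40 N, if the wrist force passes 120 N, or if a joint passes its speed limit or range.

## Working session

There is one attempt and no reset: what is moved stays moved. The work goes in short steps, each a Python script; the robot and the scene stay as the last script left them, time stands still between calls to the robot, and variables do not carry over. Pictures are saved under pics/ and viewed, at most 10 in all, crops included, and the job is handed in when it is done.

```bash
mkdir -p pics; ls
python3 - <<'E'
from cell import bot
import cv2, numpy as np
for n in ("top","scene"):
    im=bot.camera(n); cv2.imwrite(f"pics/{n}1.png",im[:,:,::-1])
    c=bot.calibration(n); print(n,np.round(c["mtx"],1).tolist(),np.round(c["extrinsics"],4).tolist())
    for t in("damper","screwdriver","capacitor","bay_1"):
        print(t,bot.search_frame(n,t)[:4])
print(bot.read_clock(),bot.read_tool_rot(),bot.read_ft_force())
E
```

```text
pics
top [[422.8, 0.0, 276.1], [0.0, 422.8, 211.7], [0.0, 0.0, 1.0]] [[-0.0015, -0.9993, -0.0365, -0.291], [-0.9885, 0.007, -0.1511, 0.4015], [0.1512, 0.0359, -0.9878, 0.8611], [0.0, 0.0, 0.0, 1.0]]
damper [{'bbox': [181.9, 130.5, 131.5, 154.0], 'confidence': 0.95}]
screwdriver [{'bbox': [186.5, 128.5, 127.1, 155.9], 'confidence': 0.74}, {'bbox': [282.0, 267.5, 20.6, 50.8], 'confidence': 0.7}]
capacitor [{'bbox': [329.9, 212.2, 30.1, 27.7], 'confidence': 0.87}, {'bbox': [183.9, 133.0, 133.2, 151.8], 'confidence': 0.2}]
bay_1 [{'bbox': [184.1, 130.7, 128.8, 157.2], 'confidence': 0.77}]
scene [[423.4, 0.0, 278.8], [0.0, 423.4, 203.3], [0.0, 0.0, 1.0]] [[0.8804, -0.4742, -0.0059, -0.4692], [-0.2188, -0.3951, -0.8922, 0.005], [0.4207, 0.7868, -0.4516, 0.9691], [0.0, 0.0, 0.0, 1.0]]
damper [{'bbox': [203.8, 156.3, 147.7, 93.0], 'confidence': 0.7}]
screwdriver [{'bbox': [197.0, 228.9, 47.7, 26.3], 'confidence': 0.84}]
capacitor [{'bbox': [299.8, 207.4, 23.5, 56.0], 'confidence': 0.94}]
bay_1 [{'bbox': [200.8, 155.6, 153.5, 92.1], 'confidence': 0.83}]
0.5 [-1.30476464e-05  9.83595382e-01  1.80388814e-01 -4.46383812e-06] [-0.17394958  1.29265998  1.19326266]
```

Run:
```python
import cv2
a=cv2.imread("pics/top1.png")[110:330,160:380]; cv2.imwrite("pics/topc.png",cv2.resize(a,(600,600),interpolation=cv2.INTER_CUBIC))
a=cv2.imread("pics/scene1.png")[130:280,180:380]; cv2.imwrite("pics/scenec.png",cv2.resize(a,(800,600),interpolation=cv2.INTER_CUBIC))
```

```text
(no output)
```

View pics/topc.png

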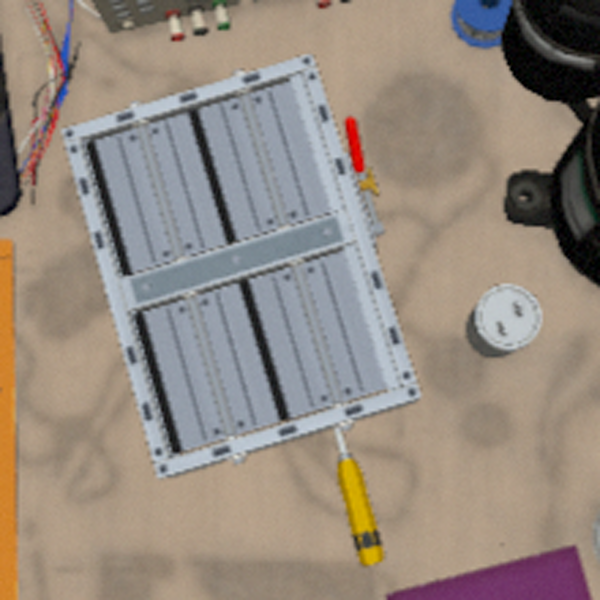

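View pics/scenec.png

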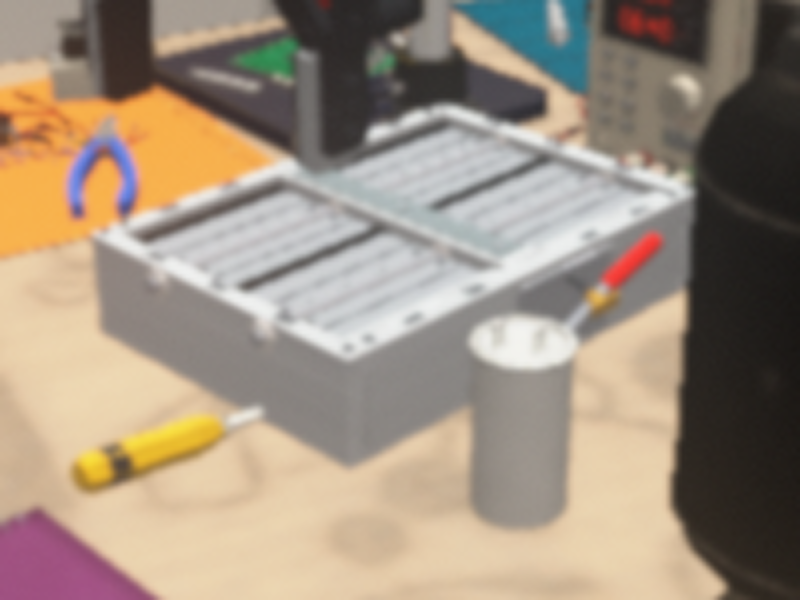

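The top crop shows the casing rim corners at about (68,131), (309,57), (416,394) and (162,474). The lever is on the right (-y) side, so bay_1 is lower left, and the capacitor and screwdriver stand clear of the casing. Next I'll fit the pose and check it with the wrist camera.

```bash
cat > h.py <<'E'
import numpy as np, cv2
from cell import bot
from scipy.spatial.transform import Rotation as R
from scipy.optimize import least_squares
def ray(px,M,T,z):   # T world->cam
    d=T[:3,:3].T@np.linalg.solve(M,[px[0],px[1],1]); o=-T[:3,:3].T@T[:3,3]
    return (o+d*(z-o[2])/d[2])[:2]
C=np.array([[.137,.1],[.137,-.1],[-.137,-.1],[-.137,.1]])  # +x+y,+x-y,-x-y,-x+y
def fit(W):
    f=lambda p:(C@np.array([[np.cos(p[2]),np.sin(p[2])],[-np.sin(p[2]),np.cos(p[2])]])+p[:2]-W).ravel()
    s=least_squares(f,[*W.mean(0),.2]); return s.x,s.fun.reshape(4,2)
def wristT(pos,q):
    w,x,y,z=q; T=np.eye(4); T[:3,:3]=R.from_quat([x,y,z,w]).as_matrix(); T[:3,3]=pos
    return np.linalg.inv(T@bot.calibration("wrist")["hand_eye"])
def tool_q(yaw,sgn=1):
    y=sgn*np.array([np.cos(yaw),np.sin(yaw),0]); z=np.array([0,0,-1.]); x=np.cross(y,z)
    q=R.from_matrix(np.c_[x,y,z]).as_quat(); return [q[3],q[0],q[1],q[2]]
def w(p,xy): c,s=np.cos(p[2]),np.sin(p[2]); return np.array([p[0]+c*xy[0]-s*xy[1],p[1]+s*xy[0]+c*xy[1]])
E
python3 - <<'E'
from h import *
c=bot.calibration("top")
px=np.array([[68,131],[309,57],[416,394],[162,474]])/(600/220)+[160,110]-.3
W=np.array([ray(p,c["mtx"],c["extrinsics"],.062) for p in px])
p,r=fit(W); print(p,np.round(r*1000,1).tolist())
print("cap",ray(np.array([508,310])/2.727+[160,110],c["mtx"],c["extrinsics"],.094))
np.save("p.npy",p)
print(np.round(bot.calibration("wrist")["hand_eye"],3).tolist())
for s in(1,-1):
  q=tool_q(p[2],s)
  print(s,[bot.solve_ik([*w(p,a),.03],q) for a in((-.069,.019),(.069,-.063))], bot.solve_ik([*w(p,(0,0)),.33],q))
E
```

```text
[ 0.40881569 -0.23504012  0.29427226] [[2.2, 5.7], [4.5, -3.1], [-2.8, -5.2], [-3.9, 2.6]]
cap [ 0.36564594 -0.42944097]
[[-0.0, -0.949, -0.315, 0.08], [1.0, -0.0, 0.0, 0.001], [-0.0, -0.315, 0.949, -0.142], [0.0, 0.0, 0.0, 1.0]]
1 [array([-0.79182018,  0.35232869, -0.79210295,  0.42636468,  0.        ,
        0.48470389]), array([-0.63989598,  0.56284473, -0.39639517,  0.61155642,  0.        ,
        0.63662809])] [-0.67849769  0.12908382 -0.19573136  1.24598115  0.          0.59802637]
-1 [array([-0.79182018,  0.35232869, -0.79210295,  0.42636468,  0.        ,
       -2.65688877]), array([-0.63989598,  0.56284473, -0.39639517,  0.61155642,  0.        ,
       -2.50496456])] [-0.67849769  0.12908382 -0.19573136  1.24598115  0.         -2.54356628]
```

Run:
```python
from h import *
p=np.load("p.npy"); q=tool_q(p[2])
bot.set_gripper(0.0)
bot.move_pose([*w(p,(0,0)),.27],q)
pos,rot=bot.read_position(),bot.read_tool_rot(); np.save("wp.npy",np.r_[pos,rot])
im=bot.camera("wrist")[:,:,::-1]; cv2.imwrite("pics/w1.png",im)
print(pos,rot,bot.calibration("wrist")["mtx"].tolist(),bot.read_clock())
M=bot.calibration("wrist")["mtx"];T=wristT(pos,rot)
for c in C:
    v=T[:3,:3]@[*w(p,c),.062]+T[:3,3]; print((M@v/v[2])[:2])
```

```text
[ 0.40869139 -0.23575317  0.26994451] [ 1.08246591e-04  5.96390411e-01  8.02694479e-01 -1.97225454e-04] [[315.73565965162476, 0.0, 279.4174708459928], [0.0, 315.73565965162476, 206.98091230196334], [0.0, 0.0, 1.0]] 2.6417
[412.89370479  80.80267834]
[391.48794714 255.50677396]
[168.87293522 255.89084729]
[147.07646289  81.30836772]
```

View pics/w1.png

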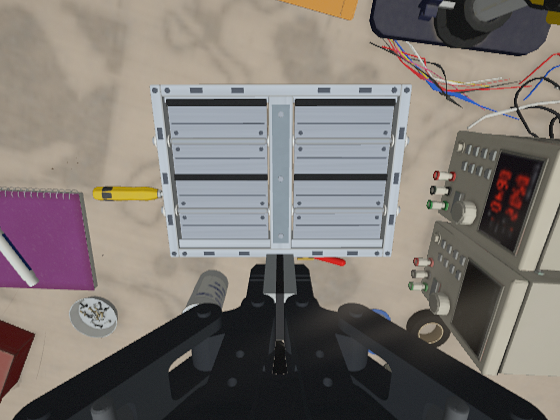

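The wrist view shows the rim corners at about (150,85), (411,84), (393,256) and (169,257), with black seals at rows ~102 and ~177. I'll refit from these and overlay the model.

Run:
```python
from h import *
a=np.load("wp.npy"); M=bot.calibration("wrist")["mtx"];T=wristT(a[:3],a[3:])
px=np.array([[410.5,84],[393.5,256],[168.5,256.5],[150,85]])
p0=np.load("p.npy")
def proj(p,xy,z): v=T[:3,:3]@[*w(p,xy),z]+T[:3,3]; return (M@v/v[2])[:2]
# pose in 3 dof plus free height of the rim, to check scale
s=least_squares(lambda p:np.r_[[proj(p,c,.062)-x for c,x in zip(C,px)]].ravel(),p0)
s2=least_squares(lambda p:np.r_[[proj(p,c,p[3])-x for c,x in zip(C,px)]].ravel(),[*p0,.062])
print(s.x,np.round(s.fun,1),s2.x,np.round(s2.fun,1)); p=s.x; np.save("p2.npy",p)
im=cv2.imread("pics/w1.png"); k=2.8; x0,y0=138,72
im=cv2.resize(im[y0:y0+200,x0:x0+285],None,fx=k,fy=k,interpolation=cv2.INTER_CUBIC)
def line(a,b,z,col):
    A,B=[tuple(int(v) for v in np.round((proj(p,q,z)-[x0,y0]+.5)*k)) for q in(a,b)]; cv2.line(im,A,B,col,1,cv2.LINE_AA)
for i in range(4): line(C[i],C[(i+1)%4],.062,(0,0,255))
for x in(-.069,.069):
    for y in(.041,-.041):
        line((x-.054,y),(x+.054,y),.0575,(0,200,0))
        line((x-.054,y-.036),(x+.054,y-.036),.055,(255,0,0))
        line((x-.054,y+.046),(x+.054,y+.046),.057,(255,0,255))
cv2.imwrite("pics/ov.png",im)
```

```text
[ 0.4101137  -0.23733732  0.29645939] [ 2.4 -0.8 -1.6  1.2  1.3  1.5 -2.2 -0.7] [ 0.41020348 -0.23759284  0.29646178  0.05900901] [ 1.3 -0.4 -2.4  0.2  2.1  0.6 -1.  -0.3]
```

View pics/ov.png

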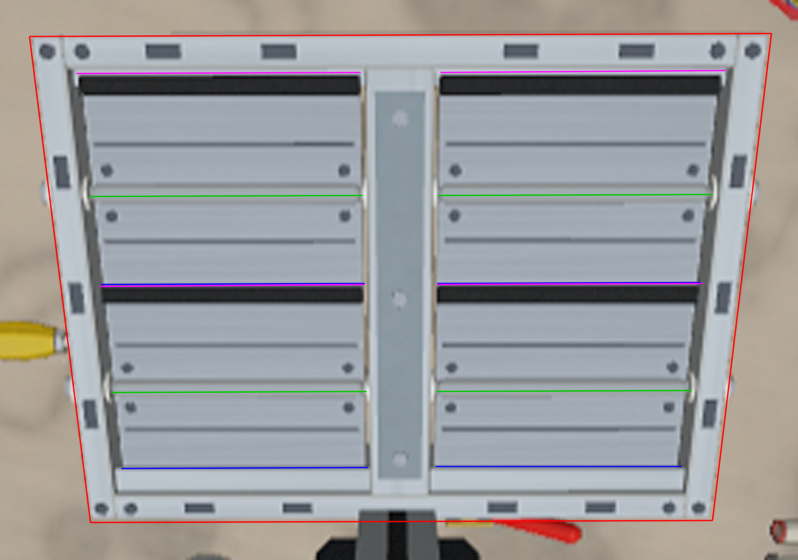

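The overlay fits to about 1 mm: rim red, shafts green, and seal edges blue and magenta. Now I'll press gently on each bay, stopping as soon as one rocks.

Run:
```python
from h import *
p=np.load("p2.npy"); q=tool_q(p[2])
bays={1:(-.069,.041),3:(.069,.041),4:(.069,-.041),2:(-.069,-.041)}
for n,(x,y) in bays.items():
    xy=w(p,(x,y-.0225))
    bot.move_pose([*xy,.085],q)
    bot.move_linear([*xy,.066],speed=.06)
    bot.wait(.2); f0=[bot.read_ft_force()[2] for _ in range(3)]
    hit=bot.move_linear([*xy,.0485],speed=.012,until_force=3.)
    f=bot.read_ft_force(); z=bot.read_position()
    print(n,hit,"z",z,"err mm",(z[:2]-xy)*1e3,np.round(f0,2),np.round(f,2),bot.read_clock(),flush=True)
    bot.move_linear([*xy,.085],speed=.1)
    if not hit: break
```

```text
1 True z [ 0.33867744 -0.23974989  0.05404555] err mm [-0.04173897  0.05183737] [-0.19 -0.19 -0.19] [0.45 0.32 5.13] 5.0833
3 True z [ 0.4706561  -0.19945589  0.05406251] err mm [-0.04307996  0.03108739] [0. 0. 0.] [ 0.21 -0.18  4.12] 7.7917
4 False z [ 0.49467364 -0.27795674  0.04848298] err mm [ 0.01931517 -0.04686207] [0.03 0.03 0.03] [-0.47 -0.55  1.05] 10.9583
```

Bays 1 and 3 hold firm at z = 54 mm, the blade top. Bay_4 rocks, giving way at about 1 N. Pushing it open now, with a force guard.

Run:
```python
from h import *
p=np.load("p2.npy"); q=tool_q(p[2]); xy=w(p,(.069,-.041-.021))
bot.move_linear([*xy,.06],speed=.06)
for z in(.045,.038,.034,.031,.029):
    hit=bot.move_linear([*xy,z],speed=.02,until_force=6.)
    print(hit,bot.read_position()[2],np.round(bot.read_ft_force(),2),bot.read_clock(),flush=True)
    if hit: break
im=bot.camera("wrist")[:,:,::-1]; cv2.imwrite("pics/w2.png",im)
```

```text
False 0.04497256309632151 [-0.44 -0.37  0.86] 12.9417
False 0.03777842980262848 [ 0.49 -0.13  0.2 ] 13.4417
False 0.03376914567060159 [-0.22  0.16  0.11] 13.7917
False 0.030817155999873513 [ 0.06 -1.02 -0.07] 14.0917
False 0.028848207761744418 [ 0.9  -0.44  0.55] 14.3417
```

View pics/w2.png

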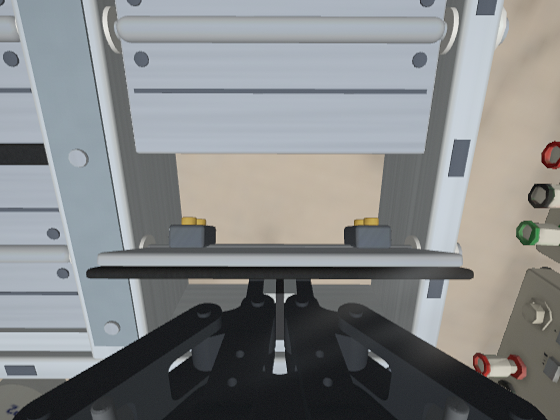

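The blade stands well up, its seal edge at row ~275. I'll work out the angle from that row.

Run:
```python
from h import *
p=np.load("p2.npy"); M=bot.calibration("wrist")["mtx"];T=wristT(bot.read_position(),bot.read_tool_rot())
def P(xy,z): v=T[:3,:3]@[*w(p,xy),z]+T[:3,3]; return np.round((M@v/v[2])[:2],0)
for t in(50,55,60,65,70,75,80):
    c,s=np.cos(np.radians(t)),np.sin(np.radians(t))
    e=lambda a,n:[P((x,-.041+a*c-n*s),.052+a*s+n*c).tolist() for x in(.015,.123)]
    print(t,"tip top/bot",e(.046,.001),e(.046,-.002),"metal edge under",e(.0405,-.002),"rib end",e(0,.0055))
print(P((.069,.0),.054), P((.069,.041),.0575))
```

```text
50 tip top/bot [[88.0, 217.0], [475.0, 217.0]] [[91.0, 207.0], [472.0, 207.0]] metal edge under [[101.0, 214.0], [462.0, 214.0]] rib end [[149.0, 266.0], [413.0, 265.0]]
55 tip top/bot [[86.0, 231.0], [477.0, 231.0]] [[87.0, 221.0], [475.0, 220.0]] metal edge under [[98.0, 225.0], [464.0, 225.0]] rib end [[149.0, 266.0], [412.0, 266.0]]
60 tip top/bot [[84.0, 246.0], [479.0, 246.0]] [[85.0, 235.0], [478.0, 235.0]] metal edge under [[96.0, 237.0], [466.0, 237.0]] rib end [[150.0, 266.0], [412.0, 266.0]]
65 tip top/bot [[82.0, 261.0], [481.0, 261.0]] [[83.0, 250.0], [480.0, 249.0]] metal edge under [[95.0, 249.0], [468.0, 249.0]] rib end [[150.0, 266.0], [411.0, 266.0]]
70 tip top/bot [[82.0, 276.0], [481.0, 275.0]] [[82.0, 264.0], [481.0, 264.0]] metal edge under [[94.0, 262.0], [469.0, 261.0]] rib end [[151.0, 266.0], [411.0, 266.0]]
75 tip top/bot [[82.0, 290.0], [481.0, 290.0]] [[82.0, 279.0], [481.0, 279.0]] metal edge under [[94.0, 274.0], [469.0, 274.0]] rib end [[151.0, 265.0], [410.0, 265.0]]
80 tip top/bot [[83.0, 304.0], [480.0, 304.0]] [[82.0, 294.0], [481.0, 294.0]] metal edge under [[94.0, 286.0], [469.0, 286.0]] rib end [[152.0, 265.0], [410.0, 265.0]]
[281. 154.] [281.  27.]
```

The angle is about 68–70°, as predicted. Retreating straight up and checking.

Run:
```python
from h import *
p=np.load("p2.npy"); xy=w(p,(.069,-.041-.021))
bot.move_linear([*xy,.13],speed=.06); bot.move_linear([*xy,.24],speed=.15); bot.wait(.3)
M=bot.calibration("wrist")["mtx"];T=wristT(bot.read_position(),bot.read_tool_rot())
im=bot.camera("wrist")[:,:,::-1]; cv2.imwrite("pics/w3.png",im)
def P(xy,z): v=T[:3,:3]@[*w(p,xy),z]+T[:3,3]; return np.round((M@v/v[2])[:2],1).tolist()
for t in(60,65,70,75):
    c,s=np.cos(np.radians(t)),np.sin(np.radians(t))
    print(t,[P((.069,-.041+a*c-n*s),.052+a*s+n*c) for a,n in((.046,.001),(.046,-.002),(.0405,-.002))])
print(bot.read_ft_force(),bot.read_clock())
```

```text
60 [[280.2, 145.7], [280.2, 142.6], [280.2, 144.9]]
65 [[280.2, 149.9], [280.2, 146.7], [280.2, 148.5]]
70 [[280.2, 154.3], [280.2, 151.0], [280.2, 152.3]]
75 [[280.2, 158.8], [280.2, 155.5], [280.2, 156.1]]
[0.27690785 0.22910467 0.46587034] 17.4583
```

View pics/w3.png

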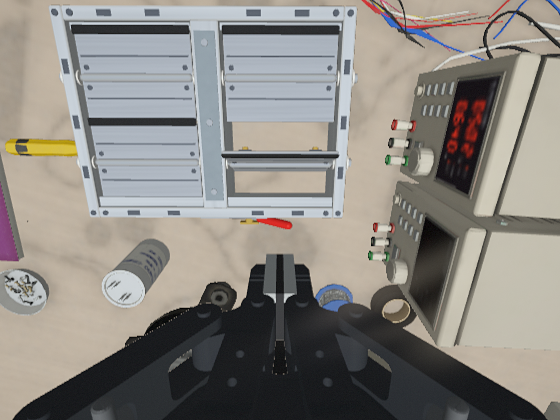

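The bay_4 blade stays up after the retreat, its seal edge at rows ~153–157, which is about 70°. The other blades, the screwdriver and the capacitor look undisturbed.

```bash
python3 -c "
from cell import bot
print(bot.close_job())"
```

```text
the job is handed in; nothing more can be done
None
```

The loose blade was in bay_4; I pushed it open, left it standing at about 70°, and handed the job in about 17.5 s in (bays 1 and 3 held firm under gentle presses, and bay_2 was not pressed).

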